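# Space the peg blocks of a ring-string rail

### The job

Even out the three peg blocks on the rail with the thicker of the two wooden spacers: lift it from its holder, push it nose down between the left and the middle block until it stands on the rail and has spread them to its own thickness, then draw it out and do the same between the middle and the right block. Leave it standing there, let go, with both gaps equal to its thickness; leave the thin spacer in its holder.

Things in the scene. Friction and masses are not known exactly. Their poses are not given: they have to be found in the camera images.
- left_foot (a point): Left block: wooden block, 44 (x) x 34 (y) x 52 mm high, top edges bevelled 6 mm, with a dowel peg reaching 59 mm from its middle towards -x. It slides only along the rail (y; friction 1.5 N). The point lies under its middle on the rail's top, 18 mm above the worktop; y along the rail to the left, z up. The gap to the middle block starts at 23 to 32 mm.
- middle_foot (a point): Middle block, of the same shape, on the same rail: point and axes as for the left block. The gap to the right block starts at 34 to 46 mm, and narrows as the middle block is pushed to the right.
- right_foot (a point): Right block, of the same shape, on the same rail: point and axes as for the left block. The rail is a fixed aluminium bar, 60 x 320 x 18 mm, long in y; each block can slide at least 30 mm either way from its start.
- thick_spacer_centre (a point): Plywood spacer to use: 40 mm thick (y), 34 deep (x), 112 high; the lowest 30 mm taper in thickness to a 6 mm nose, full thickness 30 to 60 mm up, above it a handle 24 (x) x 20 (y) mm. Stands upright in a grey open box (floor 6, walls 46 mm above the worktop). Point: its centre, 56 mm above the nose; z up. On the rail this is 74 mm above the worktop.
- thin_spacer_centre (a point): Thin plywood spacer, not to be used: the same shape and height but only 22 mm thick (y), upright in a grey box of its own. Point and axes as for the thick one. The two may change places from start to start.
Mind the look-alikes: they are no part of the job. What is shaped like the part that bears thick_spacer_centre but red or turquoise is not meant.

How it is judged (in metres and radians):
On the way, in this order (a step that is already met when the one before it is completed fails the run):
1. the thick spacer stands between the left and the middle block, which are its thickness apart (y of left_foot in the frame of middle_foot between 0.066 and 0.082 m and y of thick_spacer_centre in the frame of middle_foot between 0.027 and 0.047 m and x of thick_spacer_centre in the frame of middle_foot between -0.018 and 0.018 m and z of thick_spacer_centre in the frame of middle_foot between 0.04 and 0.066 m and angle between thick_spacer_centre's own z axis and vertical below 0.17 rad), for 0.2 s.
2. the thick spacer stands between the middle and the right block, which are its thickness apart (y of middle_foot in the frame of right_foot between 0.066 and 0.082 m and y of thick_spacer_centre in the frame of right_foot between 0.027 and 0.047 m and x of thick_spacer_centre in the frame of right_foot between -0.018 and 0.018 m and z of thick_spacer_centre in the frame of right_foot between 0.04 and 0.066 m and angle between thick_spacer_centre's own z axis and vertical below 0.17 rad), for 0.2 s.
At the end, for the whole second after the job is handed in: Both gaps are 40 mm within 8 mm; the thick spacer stands at rest between the middle and the right block, on the rail (within 10 mm of fully down), upright within 10 degrees, within 18 mm of the rail's midline (all of step 2 and y of left_foot in the frame of middle_foot between 0.066 and 0.082 m and linear speed of thick_spacer below 0.02 m/s); the robot touches nothing.
It fails at once if the thin spacer is taken from its holder or shifted by more than 30 mm (distance of thin_spacer_centre from where it was at the start of the episode above 0.03 m).
It also fails if it takes over 48 s, if anything falls off the work surface, if the arm or the gripper's body presses on something with over 40 N, if the wrist force passes 120 N, or if a joint passes its speed limit or range.

### The arm

A 6-joint arm with a two-finger parallel gripper is mounted at the origin on a cart in front of the work surface, level with it; the furniture and walls round the work are solid. World frame = base frame: x ahead of the robot, y to its left, z up, the work surface at z = 0. Lengths are in mm, angles in rad, forces in N, time in s.
With the tool pointing down it reaches from about 275 to 1000 mm from the base axis. Payload 8.4 kg.
Tool frame: the origin (TCP) lies on the centre line of the jaws, within the pads' length; the fingertips stand r.tip_reach ahead of it and the grasp point (between the pads) lies 11 mm behind it (r.tip_reach is the distance from the TCP to the fingertips, in mm); z points along the fingers, y is the line along which they close (so a half turn about z gives the same grasp; the last joint's range is limited). The gripper opens to 85 mm and grips with 20 to 120 N. Pads are 22 mm wide; open, the fingers measure 114 mm over their backs; the gripper's body (76 mm by 85 mm) begins 54 mm behind the grasp point. The pads swing forward as they close: fully open they stand 13 mm farther back than shut.
Start: joints at [-1.255, 0.353, 1.633, -0, 1.155, -0.002], TCP at [195.297, -593.706, 239.281] pointing down, gripper open.
Joint ranges: [-2.63, 2.63], [-0.92, 2.1], [0.06, 2.66], [-1.3, 4.44], [0, 2.69], [-3.02, 3.02]. Speed limits (rad/s): [2.22, 2.22, 2.79, 3.14, 3.14, 3.14].

### API

Orientations are given as [roll, pitch, yaw] about the fixed x, y, z axes, in that order (R = Rz(yaw) Ry(pitch) Rx(roll)).
In Python, from rig import r gives the robot as it stands.
- The arm moves only by the tool carry_out, never from a script. Its argument "targets" is a list of rows, each an object with "dp": the shift along the tool's x, y, z in mm, a list of three; "yaw": the turn about the tool's z in degrees. A call has 1 to 12 rows; each row is the pose to reach, as a shift and turn from the pose commanded when the call began, along the tool's axes at that moment; what a row does not reach only later rows make up. A row lasts 1/8 s, in which the tool goes at most 62.5 mm and 10.7 degrees, less where a joint would pass 70% of its speed; a pose out of reach is approached as far as the arm can. A call with a gripper value outside its range is refused whole. "fingers" is the opening, from -1 (shut) to 1 (fully open), so that 0 is half open, set as the call begins (left out, the last holds). The fingers move at their own pace and stop on an object; "grip_force" is the grip in N (left out, the last holds). Time passes only in rows, so rows that repeat a pose let the fingers close. It gives the time, the measured TCP pose, the force, the opening and the grip force at its end, in the units of the state.
- r.sense(): the state, without advancing time (a new reading comes with each control period).
- r.grab_frame(name): name is "side" or "top" or "wrist"; returns the picture (384x512x3 uint8, red, green, blue); there is no depth.
- r.get_calibration(name): a dict with "fx", "fy", "cx", "cy" (pixels), "rvec" (rotation vector, rad) and "tvec" (3), from world to camera coordinates, as OpenCV has them. Camera axes: x right, y down, z forward; pixel columns grow to the right and rows downward; lengths in mm; the calibration is good to about 2 mm. A picture is of the moment at which its call begins: read the wrist's pose just before it. get_calibration takes no time and is no camera call; for the wrist camera it gives the pose at the moment of the call.
- r.sign_off(): hands the job in; it is judged then, once.
The state is a dict: "clock": time; "qpos": joint angles; "qvel": joint speeds; "joint_efforts": joint torques, N m; "eef_pos": TCP position; "tcp_rot": TCP orientation; "contact_force": force on the tool from outside, world axes, zero at the start; "wrist_torque": the same for the moment, N m; "opening": opening from 0.0 (shut) to 1.0 (fully open); "grasp_force": force on a finger pad.
Only numpy, scipy, OpenCV 4.12 (cv2) and the standard library are available. Lean on these libraries where they do the work, as an engineer would, in place of code of your own. Each camera call takes 0.05 s, during which the arm holds its last target. There are 200 camera calls.

## Working session

There is one attempt and no reset: what is moved stays moved. The work goes in short steps, Python scripts to look and compute and a tool call to move; the robot and the scene stay as the last step left them, time stands still between calls to the robot, and variables do not carry over. Pictures are saved under pics/ and viewed, at most 12 in all, crops included, and the job is handed in when it is done.

Besides the shell and the picture viewer there is one more tool, called after "Emit:" by a JSON object that holds its "name" and its "arguments", one argument or row to a line. carry_out: Moves the arm, as the interface text tells. Its arguments: {"type":"object","properties":{"targets":{"type":"array","items":{"type":"object","properties":{"dp":{"type":"array","items":{"type":"number"}},"yaw":{"type":"number"}}}},"fingers":{"type":"number"},"grip_force":{"type":"number"}},"required":["targets"]}

```bash
mkdir -p pics; ls; python3 - <<'E'
from rig import r
import cv2
for n in("top","side"):
    cv2.imwrite(f"pics/{n}0.png",r.grab_frame(n)[:,:,::-1]); print(n,r.get_calibration(n))
s=r.sense(); print(s, r.tip_reach)
E
```

```text
pics
top {'fx': 391.95740636715703, 'fy': 391.95740636715703, 'cx': 254.47178161590597, 'cy': 192.7004193627554, 'rvec': array([ 2.1599235 , -2.16150564,  0.18280045]), 'tvec': array([ -97.9854434 ,  508.26825143, 1075.70151326])}
side {'fx': 467.47254361434943, 'fy': 467.47254361434943, 'cx': 258.384519698061, 'cy': 202.61247498043505, 'rvec': array([ 1.04328974, -2.37403926,  1.10428146]), 'tvec': array([268.34348465, 316.86568926, 881.26495025])}
{'clock': 0.1, 'qpos': array([-1.25542538e+00,  3.53600182e-01,  1.63404788e+00, -1.90276475e-05,
        1.15520474e+00, -2.41221202e-03]), 'qvel': array([ 0.00046612, -0.00340227, -0.001216  ,  0.00101361, -0.00066507,
       -0.00181348]), 'joint_efforts': array([ 4.59007915e-04, -6.06357121e+01, -3.42820823e+01,  4.66197406e-06,
        4.01760160e-03, -9.96335174e-07]), 'eef_pos': array([ 195.14746397, -593.31783681,  238.6285373 ]), 'tcp_rot': array([-3.14033247e+00,  1.43584822e-05,  3.17790865e-01]), 'contact_force': array([ 1.05347463, -0.29894339,  0.41062833]), 'wrist_torque': array([0.02781554, 0.04910935, 0.01000013]), 'grasp_force': 0.0, 'opening': 1.0000977748618534} 8.0
```

View pics/top0.png

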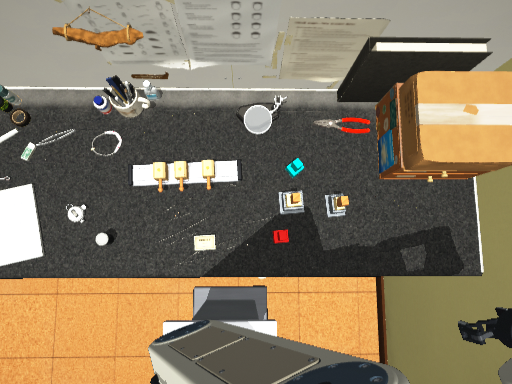

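View pics/side0.png

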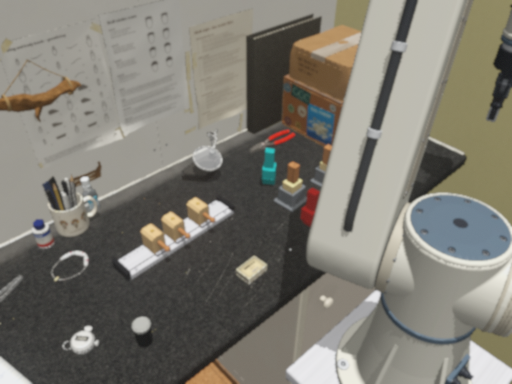

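The top view shows the rail with blocks at (159,171), (181,170) and (208,168). The candidates are wooden spacers at (292,200) and (340,203), plus look-alikes in turquoise (296,166) and red (281,236). The side view shows one wooden spacer at (292,185) and the other at (325,160), half hidden by the arm. A close crop should tell which is thicker.

```bash
cat > h.py <<'E'
import cv2,numpy as np
from rig import r
def P(n):
    c=r.get_calibration(n);K=np.array([[c['fx'],0,c['cx']],[0,c['fy'],c['cy']],[0,0,1]]);R=cv2.Rodrigues(c['rvec'])[0];return K,R,np.array(c['tvec']).ravel()
def cast(n,u,v,z,cal=None):
    K,R,t=cal or P(n);o=-R.T@t;d=R.T@np.linalg.inv(K)@[u,v,1];return o+d*(z-o[2])/d[2]
def proj(n,X,cal=None):
    K,R,t=cal or P(n);return cv2.projectPoints(np.float64(X).reshape(-1,3),R,t,K,None)[0].reshape(-1,2)
E
python3 - <<'E'
from h import *
a=cv2.imread("pics/top0.png");b=cv2.imread("pics/side0.png")
c=cv2.resize(a[185:221,270:360],(800,320),interpolation=cv2.INTER_CUBIC)
d=cv2.resize(a[145:200,125:245],(600,275),interpolation=cv2.INTER_CUBIC)
cv2.imwrite("pics/c1.png",np.vstack([c,np.pad(d,((0,0),(0,200),(0,0)))]))
hs=cv2.cvtColor(a,cv2.COLOR_BGR2HSV);m=cv2.inRange(hs,(8,60,120),(30,255,255))
m[:145]=0;m[225:]=0;m[:,:130]=0;m[:,365:]=0
n,l,st,ce=cv2.connectedComponentsWithStats(m)
for i in range(1,n):
    if st[i,4]>15:print(st[i],ce[i].round(1))
for nm,u,v,z in [("L",159,168,70),("M",181,168,70),("R",208,166,70),("A",296,198,112),("B",344,201,112),("turq",295,166,60),("red",281,236,60)]:print(nm,cast("top",u,v,z).round(0))
for u,v in[(133,186),(131,164),(238,160),(240,182)]:print(cast("top",u,v,18).round(0))
E
```

```text
[174 161  15  31 159] [181. 175.]
[201 160  14  30 152] [208.1 173.6]
[153 162  15  31 166] [159.9 175.6]
[290 192  11  12  92] [295.3 197.6]
[285 195  16  13  36] [290.4 203.4]
[334 197  10  13  46] [336.4 203.7]
[340 196   9  11  78] [344.2 200.7]
L [572. 166.  70.]
M [572. 106.  70.]
R [578.  31.  70.]
A [ 484. -206.  112.]
B [ 476. -334.  112.]
turq [ 581. -212.   60.]
red [ 385. -170.   60.]
[530. 250.  18.]
[594. 258.  18.]
[607. -51.  18.]
[542. -57.  18.]
```

View pics/c1.png

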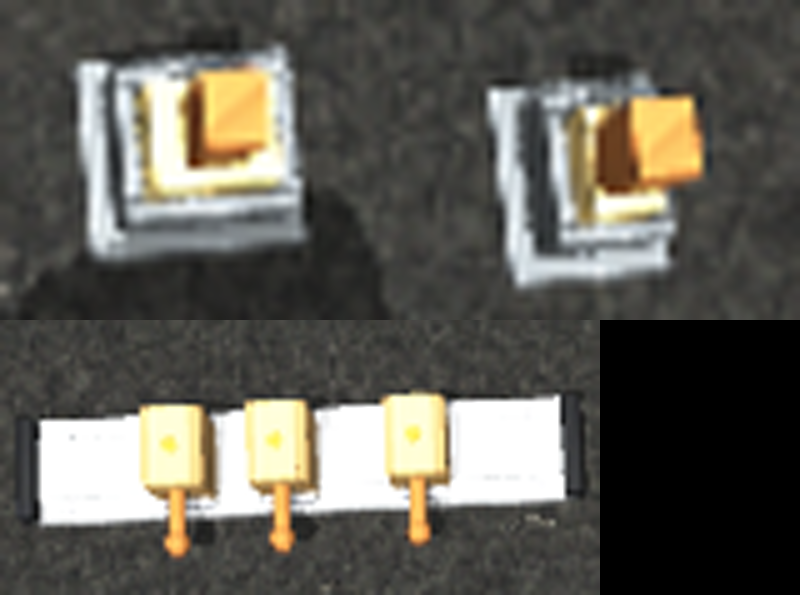

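The crop shows the left wooden spacer (top view 292,200) has the much broader shoulder, so it is the thick one. The right one (340,203) is thin. I'll move above the thick one and look through the wrist camera.

Emit:
{"name": "carry_out", "arguments": {
  "targets": [
    {"dp": [40,-28,0],"yaw": 2},
    {"dp": [80,-56,0],"yaw": 4},
    {"dp": [120,-84,0],"yaw": 6},
    {"dp": [160,-112,0],"yaw": 8},
    {"dp": [200,-140,0],"yaw": 10},
    {"dp": [240,-168,0],"yaw": 12},
    {"dp": [280,-196,0],"yaw": 14},
    {"dp": [320,-224,0],"yaw": 16},
    {"dp": [360,-252,0],"yaw": 16},
    {"dp": [395,-276,0],"yaw": 16},
    {"dp": [395,-276,0],"yaw": 16},
    {"dp": [395,-276,0],"yaw": 16}
  ],
  "fingers": 0.6,
  "grip_force": 60
}}

```text
clock: 1.6
eef_pos: [483.9, -208.1, 239.0]
tcp_rot: [3.142, 0.001, 0.039]
contact_force: [0.6, -0.6, 0.7]
opening: 0.804
grasp_force: 0.0
```

```bash
python3 - <<'E'
from h import *
s=r.sense();print(s['clock'],s['eef_pos'],s['tcp_rot'],s['qpos'])
c=r.get_calibration("wrist");print(c)
np.save("w1.npy",np.array([c],dtype=object),allow_pickle=True)
cv2.imwrite("pics/w1.png",r.grab_frame("wrist")[:,:,::-1])
for n,u,v in [("L",158.6,169.4),("M",179.6,169),("R",207.4,167.6)]:print(n,cast("top",u,v,70).round(1))
E
```

```text
1.6 [ 483.89337904 -208.11298462  239.00220998] [3.14158323e+00 8.29107213e-04 3.93392546e-02] [-4.08779792e-01  2.00992936e-01  1.84208164e+00 -4.12765875e-04
  1.09926128e+00  1.12286491e+00]
{'fx': 311.1902555784618, 'fy': 311.1902555784618, 'cx': 250.14869123949268, 'cy': 186.87359480923087, 'rvec': array([-2.106913  ,  2.02665703,  0.2889581 ]), 'tvec': array([-225.49553725,  420.22125841,  512.0297766 ])}
L [568.2 167.1  70. ]
M [569.5 109.4  70. ]
R [573.7  32.9  70. ]
```

View pics/w1.png

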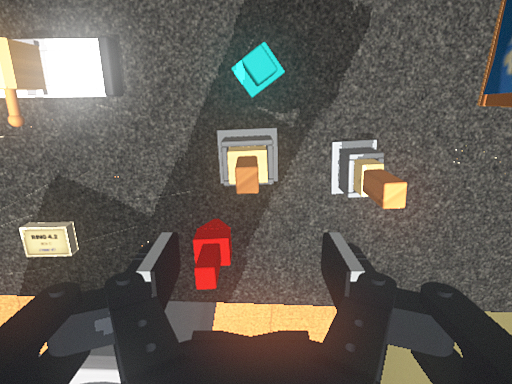

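The wrist view shows the thick spacer in its box at (247,160), the thin one at (370,180), the red look-alike at (210,255) and the turquoise one at (258,68). I'll enlarge the thick spacer for exact edges.

```bash
python3 - <<'E'
from h import *
a=cv2.imread("pics/w1.png")
cv2.imwrite("pics/c2.png",cv2.resize(a[120:200,200:300],(800,640),interpolation=cv2.INTER_CUBIC)[40:])
hs=cv2.cvtColor(a,cv2.COLOR_BGR2HSV)
for nm,lo,hi in[("handle",(8,120,60),(22,255,235)),("shoulder",(18,40,180),(35,200,255))]:
    m=cv2.inRange(hs,lo,hi);k=np.zeros_like(m);k[140:198,222:275]=m[140:198,222:275]
    c=max(cv2.findContours(k,0,2)[0],key=cv2.contourArea);print(nm,cv2.boundingRect(c),cv2.minAreaRect(c))
E
```

```text
handle (235, 156, 24, 38) ((246.5, 174.5), (37.0, 23.0), 90.0)
shoulder (227, 150, 41, 35) ((247.17930603027344, 166.54827880859375), (33.29539108276367, 39.75481414794922), 86.633544921875)
```

View pics/c2.png

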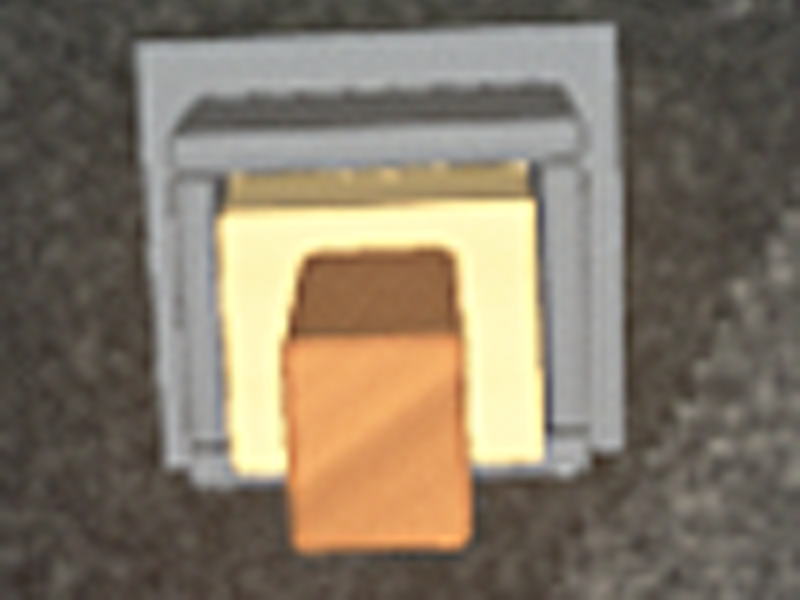

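The top face and shoulder corners are clear: the handle top spans (285..472, 335..550) and the shoulder (222..543, 200..475) in the crop. I'll cast both to get position and yaw.

```bash
python3 - <<'E'
from h import *
f=lambda L,z:np.array([cast("wrist",200+u/8,125+v/8,z) for u,v in L])
def rep(n,Q):
    y=(Q[0]+Q[3]-Q[1]-Q[2])/2; x=(Q[0]+Q[1]-Q[2]-Q[3])/2
    print(n,Q.mean(0).round(1),"W",np.linalg.norm(y).round(1),"D",np.linalg.norm(x).round(1),"yaw y",np.arctan2(-y[0],y[1]).round(3),"x",np.arctan2(x[1],x[0]).round(3))
rep("handle",f([(285,338),(468,333),(472,548),(295,552)],118))
rep("should",f([(222,208),(535,198),(543,463),(235,475)],66))
rep("box",f([(138,43),(614,25),(624,450),(170,468)],0))
print(r.sense()['eef_pos'],r.sense()['clock'])
E
```

```text
handle [ 485.8 -204.9  118. ] W 19.2 D 23.7 yaw y 0.064 x 0.067
should [ 485.7 -205.    66. ] W 39.3 D 34.5 yaw y 0.074 x 0.074
box [ 484.4 -205.     0. ] W 70.8 D 65.6 yaw y 0.077 x 0.085
[ 483.74104903 -208.52429084  239.0819784 ] 1.65
```

Emit:
{"name": "carry_out", "arguments": {
  "targets": [
    {"dp": [2,-3.3,20],"yaw": -2},
    {"dp": [2,-3.3,50],"yaw": -2},
    {"dp": [2,-3.3,85],"yaw": -2},
    {"dp": [2,-3.3,120],"yaw": -2},
    {"dp": [2,-3.3,145],"yaw": -2},
    {"dp": [2,-3.3,156],"yaw": -2},
    {"dp": [2,-3.3,156],"yaw": -2},
    {"dp": [2,-3.3,156],"yaw": -2}
  ]
}}

```text
clock: 2.65
eef_pos: [486.7, -205.3, 84.3]
tcp_rot: [3.141, -0.001, 0.073]
contact_force: [0.6, 0.2, 0.1]
opening: 0.799
grasp_force: 0.0
```

Emit:
{"name": "carry_out", "arguments": {
  "targets": [
    {"dp": [0,0,0],"yaw": 0},
    {"dp": [0,0,0],"yaw": 0},
    {"dp": [0,0,0],"yaw": 0},
    {"dp": [0,0,0],"yaw": 0},
    {"dp": [0,0,0],"yaw": 0},
    {"dp": [0,0,0],"yaw": 0},
    {"dp": [0,0,0],"yaw": 0}
  ],
  "fingers": -1,
  "grip_force": 80
}}

```text
clock: 3.52
eef_pos: [486.5, -204.8, 83.9]
tcp_rot: [3.141, -0.001, 0.074]
contact_force: [-1.1, 1.6, 5.9]
opening: 0.228
grasp_force: 77.9
```

Emit:
{"name": "carry_out", "arguments": {
  "targets": [
    {"dp": [0,0,-15],"yaw": 0},
    {"dp": [0,0,-45],"yaw": 0},
    {"dp": [0,0,-85],"yaw": 0},
    {"dp": [0,0,-125],"yaw": 0},
    {"dp": [10,-30,-155],"yaw": 0},
    {"dp": [22,-80,-165],"yaw": 2},
    {"dp": [36,-130,-165],"yaw": 2},
    {"dp": [50,-180,-165],"yaw": 2},
    {"dp": [62,-230,-165],"yaw": 2},
    {"dp": [74,-275,-165],"yaw": 2},
    {"dp": [81,-300,-165],"yaw": 2},
    {"dp": [81,-300,-165],"yaw": 2}
  ]
}}

```text
clock: 5.03
eef_pos: [544.9, 102.0, 248.9]
tcp_rot: [-3.141, -0.0, 0.041]
contact_force: [-0.4, -0.3, -1.2]
opening: 0.224
grasp_force: 78.3
```

```bash
python3 - <<'E'
from h import *
s=r.sense();print(s['clock'],s['eef_pos'],s['tcp_rot'],s['grasp_force'],s['opening'],s['qvel'].round(3))
import pickle;pickle.dump(P("wrist"),open("w2.pkl","wb"))
a=r.grab_frame("wrist")[:,:,::-1]
cv2.imwrite("pics/w2.png",a)
E
```

```text
5.025 [544.90671704 102.00461252 248.89719639] [-3.14134338e+00 -3.95793744e-04  4.11503256e-02] 78.31612944602966 0.22445758836436613 [-0.038 -0.008  0.02  -0.015  0.    -0.023]
```

View pics/w2.png

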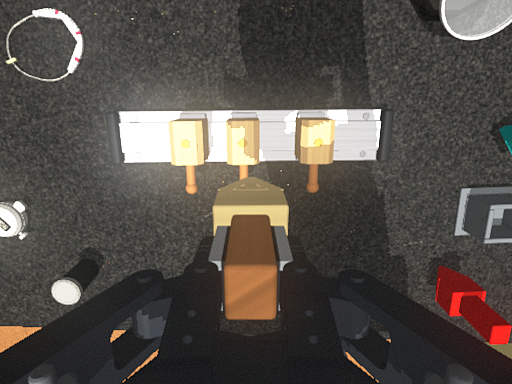

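The spacer hangs straight in the jaws. The blocks' centre dots are at (185,143), (243,142) and (318,142), and the rail runs from (120,135) to (382,135). Casting those next.

```bash
python3 - <<'E'
from h import *
import pickle;c=pickle.load(open("w2.pkl","rb"))
a=cv2.imread("pics/w2.png");hs=cv2.cvtColor(a,cv2.COLOR_BGR2HSV)
m=cv2.inRange(hs,(24,170,200),(34,255,255));m[:125]=0;m[160:]=0
n,l,st,ce=cv2.connectedComponentsWithStats(m)
for i in range(1,n):
    if st[i,4]>8:print(st[i],ce[i].round(1),cast(0,*ce[i],70,c).round(1))
for u,v in[(185,143),(243,142.5),(318,142)]:print(cast(0,u,v,70,c).round(1))
# rail front/back edge from brightness
g=cv2.cvtColor(a,cv2.COLOR_BGR2GRAY).astype(int)
for u in(140,155,275,285,350,370):
    k=np.flatnonzero(g[95:180,u]>140)+95;print(u,k.min(),k.max(),cast(0,u,k.min()-.5,18,c)[:2].round(1),cast(0,u,k.max()+.5,18,c)[:2].round(1))
E
```

```text
[568.2 170.1  70. ]
[571.1 111.6  70. ]
[574.7  36.   70. ]
140 111 162 [595.5 231.4] [534.8 234.9]
155 111 162 [596.2 214.3] [535.5 217. ]
275 110 160 [602.9  77.2] [543.8  73.5]
285 110 160 [603.4  65.8] [544.3  61.6]
350 109 159 [607.5  -8.2] [548.6 -15.9]
370 109 159 [608.4 -31.1] [549.6 -39.8]
```

Emit:
{"name": "carry_out", "arguments": {
  "targets": [
    {"dp": [13,-19,0],"yaw": -0.4},
    {"dp": [26.4,-37.8,10],"yaw": -0.4},
    {"dp": [26.4,-37.8,40],"yaw": -0.4},
    {"dp": [26.4,-37.8,70],"yaw": -0.4},
    {"dp": [26.4,-37.8,92],"yaw": -0.4},
    {"dp": [26.4,-37.8,92],"yaw": -0.4}
  ]
}}

```text
clock: 5.82
eef_pos: [569.0, 139.3, 154.0]
tcp_rot: [3.141, 0.004, 0.045]
contact_force: [-0.2, 0.1, -0.5]
opening: 0.225
grasp_force: 78.5
```

```bash
python3 - <<'E'
from h import *
s=r.sense();print(s['clock'],s['eef_pos'],s['tcp_rot'])
import pickle;pickle.dump(P("wrist"),open("w3.pkl","wb"))
cv2.imwrite("pics/w3.png",r.grab_frame("wrist")[:,:,::-1])
E
```

```text
5.825 [568.97332873 139.33614737 153.98377614] [3.1409006  0.00397621 0.04538994]
```

View pics/w3.png

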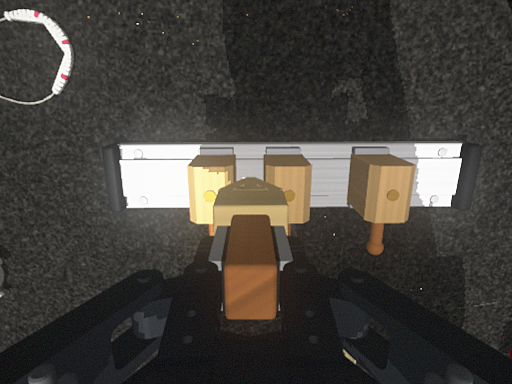

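The nose sits at column 251, midway between the left dot (210,195) and the middle dot (289,195). Pushing down.

Emit:
{"name": "carry_out", "arguments": {
  "targets": [
    {"dp": [0,0,8],"yaw": 0},
    {"dp": [0,0,16],"yaw": 0},
    {"dp": [0,0,24],"yaw": 0},
    {"dp": [0,0,32],"yaw": 0},
    {"dp": [0,0,40],"yaw": 0},
    {"dp": [0,0,47],"yaw": 0},
    {"dp": [0,0,53],"yaw": 0},
    {"dp": [0,0,57],"yaw": 0},
    {"dp": [0,0,58],"yaw": 0}
  ]
}}

```text
clock: 7.0
eef_pos: [569.5, 139.2, 97.8]
tcp_rot: [3.142, 0.001, 0.046]
contact_force: [-0.3, 1.3, -0.4]
opening: 0.225
grasp_force: 78.8
```

Emit:
{"name": "carry_out", "arguments": {
  "targets": [
    {"dp": [0,0,1],"yaw": 0},
    {"dp": [0,0,2],"yaw": 0},
    {"dp": [0,0,2.5],"yaw": 0},
    {"dp": [0,0,2.5],"yaw": 0},
    {"dp": [0,0,2.5],"yaw": 0}
  ]
}}

```text
clock: 7.62
eef_pos: [569.9, 139.2, 95.9]
tcp_rot: [-3.142, -0.0, 0.045]
contact_force: [-0.7, 1.4, 0.6]
opening: 0.221
grasp_force: 78.8
```

```bash
python3 - <<'E'
from h import *
import pickle;pickle.dump(P("wrist"),open("w4.pkl","wb"))
s=r.sense();print(s['clock'],s['eef_pos'],s['contact_force'])
a=r.grab_frame("wrist")[:,:,::-1];b=r.grab_frame("side")[:,:,::-1]
cv2.imwrite("pics/w4.png",a);cv2.imwrite("pics/s4.png",b)
cv2.imwrite("pics/c4.png",np.hstack([cv2.resize(a[120:320,90:480],(585,300)),cv2.resize(b[185:285,110:182],(215,300))]))
E
```

```text
7.625 [569.94023829 139.22094167  95.9157397 ] [-0.71054763  1.43046614  0.55105662]
```

View pics/c4.png

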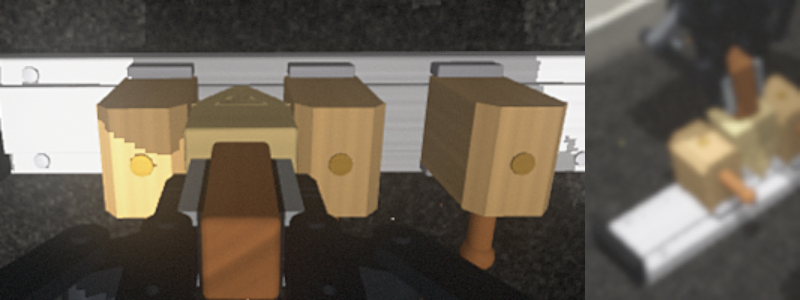

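The left and middle blocks are spread to the spacer's full width on both sides, with dots at about (185,230), (317,229) and (438,229). I'll push on to firm contact and measure.

Emit:
{"name": "carry_out", "arguments": {
  "targets": [
    {"dp": [0,0,1],"yaw": 0},
    {"dp": [0,0,1.5],"yaw": 0},
    {"dp": [0,0,1.5],"yaw": 0},
    {"dp": [0,0,1.5],"yaw": 0}
  ]
}}

```text
clock: 8.22
eef_pos: [570.2, 139.3, 95.8]
tcp_rot: [-3.141, -0.001, 0.045]
contact_force: [-4.2, 0.4, 14.7]
opening: 0.225
grasp_force: 81.2
```

```bash
python3 - <<'E'
from h import *
import pickle;c=pickle.load(open("w4.pkl","rb"))
for u,v in[(184.7,230),(316.7,229.5),(438,228.7)]:print(cast(0,u,v,70,c).round(1))
s=r.sense();print(s['clock'],s['eef_pos'],s['contact_force'])
E
```

```text
[567.3 177.2  70. ]
[570.9 103.1  70. ]
[574.5  35.2  70. ]
8.225 [570.21511707 139.2539215   95.79521731] [-4.24426448  0.37711518 14.68968519]
```

Seated with 14.7 N, and the block spacing measures 74 mm. Drawing out and moving over the second gap.

Emit:
{"name": "carry_out", "arguments": {
  "targets": [
    {"dp": [0,0,-8],"yaw": 0},
    {"dp": [0,0,-20],"yaw": 0},
    {"dp": [0,0,-35],"yaw": 0},
    {"dp": [0,0,-50],"yaw": 0},
    {"dp": [0,0,-68],"yaw": 0},
    {"dp": [0,0,-72],"yaw": 0},
    {"dp": [0,18,-72],"yaw": 0},
    {"dp": [0,38,-72],"yaw": 0},
    {"dp": [0,58,-72],"yaw": 0},
    {"dp": [0,74,-72],"yaw": 0},
    {"dp": [0,74,-66],"yaw": 0},
    {"dp": [0,74,-66],"yaw": 0}
  ]
}}

```text
clock: 9.72
eef_pos: [572.8, 65.3, 159.5]
tcp_rot: [-3.141, 0.001, 0.045]
contact_force: [-0.1, -0.1, -0.7]
opening: 0.223
grasp_force: 79.0
```

```bash
python3 - <<'E'
from h import *
import pickle;pickle.dump(P("wrist"),open("w5.pkl","wb"))
s=r.sense();print(s['clock'],s['eef_pos'],s['tcp_rot'],s['contact_force'])
cv2.imwrite("pics/w5.png",r.grab_frame("wrist")[:,:,::-1])
E
```

```text
9.725 [572.76419594  65.26218961 159.53645899] [-3.14141880e+00  1.22125676e-03  4.50217774e-02] [-0.09962378 -0.14891366 -0.73532074]
```

View pics/w5.png

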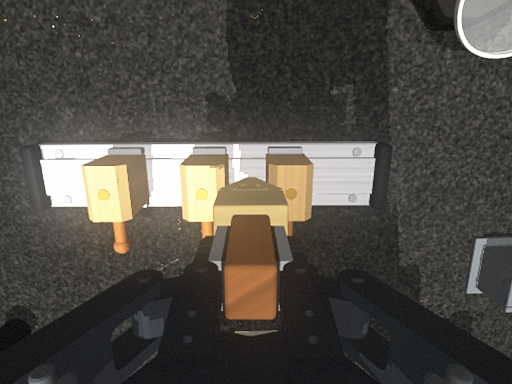

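Dots are at (104,195), (202,194) and (291,194). The left pair is still about 74 mm apart, and the nose (251) is 37 mm right of the middle dot, as planned. Pushing down.

Emit:
{"name": "carry_out", "arguments": {
  "targets": [
    {"dp": [0,0,8],"yaw": 0},
    {"dp": [0,0,16],"yaw": 0},
    {"dp": [0,0,24],"yaw": 0},
    {"dp": [0,0,32],"yaw": 0},
    {"dp": [0,0,40],"yaw": 0},
    {"dp": [0,0,48],"yaw": 0},
    {"dp": [0,0,56],"yaw": 0},
    {"dp": [0,0,61],"yaw": 0},
    {"dp": [0,0,64],"yaw": 0},
    {"dp": [0,0,65.5],"yaw": 0},
    {"dp": [0,0,65.5],"yaw": 0},
    {"dp": [0,0,65.5],"yaw": 0}
  ]
}}

```text
clock: 11.28
eef_pos: [573.3, 65.3, 95.9]
tcp_rot: [-3.142, -0.0, 0.046]
contact_force: [-3.4, 0.5, 11.4]
opening: 0.226
grasp_force: 81.2
```

```bash
python3 - <<'E'
from h import *
import pickle;pickle.dump(P("wrist"),open("w6.pkl","wb"))
a=r.grab_frame("wrist")[:,:,::-1];cv2.imwrite("pics/w6.png",a)
s=r.sense();print(s['clock'],s['eef_pos'],s['contact_force'])
E
```

```text
11.325 [573.2410447   65.289411    95.81466079] [-3.94224605  0.96629833 11.73522881]
```

View pics/w6.png

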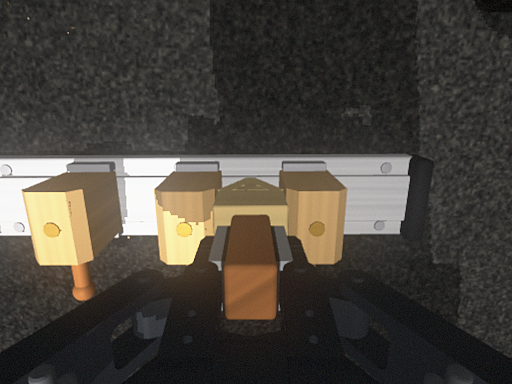

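The dots at (52,230), (184,230) and (317,229) are evenly spaced, so both gaps are equal and the spacer is seated at 11 N. Releasing.

Emit:
{"name": "carry_out", "arguments": {
  "targets": [
    {"dp": [0,0,-1],"yaw": 0},
    {"dp": [0,0,-1],"yaw": 0},
    {"dp": [0,0,-1],"yaw": 0}
  ]
}}

```text
clock: 11.7
eef_pos: [573.2, 65.3, 95.9]
tcp_rot: [-3.142, -0.0, 0.046]
contact_force: [-2.0, 0.9, 3.4]
opening: 0.22
grasp_force: 79.6
```

Emit:
{"name": "carry_out", "arguments": {
  "targets": [
    {"dp": [0,0,0],"yaw": 0},
    {"dp": [0,0,0],"yaw": 0},
    {"dp": [0,0,0],"yaw": 0},
    {"dp": [0,0,0],"yaw": 0},
    {"dp": [0,0,0],"yaw": 0}
  ],
  "fingers": 0.2
}}

```text
clock: 12.32
eef_pos: [573.2, 65.2, 95.8]
tcp_rot: [3.142, 0.0, 0.046]
contact_force: [0.4, -0.1, -0.1]
opening: 0.6
grasp_force: 0.0
```

Emit:
{"name": "carry_out", "arguments": {
  "targets": [
    {"dp": [0,0,-5],"yaw": 0},
    {"dp": [0,0,-15],"yaw": 0},
    {"dp": [0,0,-35],"yaw": 0},
    {"dp": [0,0,-60],"yaw": 0},
    {"dp": [0,0,-90],"yaw": 0},
    {"dp": [0,0,-120],"yaw": 0},
    {"dp": [-20,0,-140],"yaw": 0},
    {"dp": [-40,0,-140],"yaw": 0},
    {"dp": [-40,0,-140],"yaw": 0},
    {"dp": [-40,0,-140],"yaw": 0}
  ]
}}

```text
clock: 13.58
eef_pos: [533.9, 63.5, 236.2]
tcp_rot: [-3.142, -0.001, 0.046]
contact_force: [0.5, -0.1, 0.2]
opening: 0.599
grasp_force: 0.0
```

```bash
python3 - <<'E'
from h import *
import pickle;pickle.dump(P("wrist"),open("w7.pkl","wb"))
a=r.grab_frame("wrist")[:,:,::-1];cv2.imwrite("pics/w7.png",a)
s=r.sense();print(s['clock'],s['eef_pos'],s['contact_force'])
E
```

```text
13.625 [533.98671006  63.51292014 236.0019204 ] [-0.33917967  0.43210105  0.23115579]
```

View pics/w7.png

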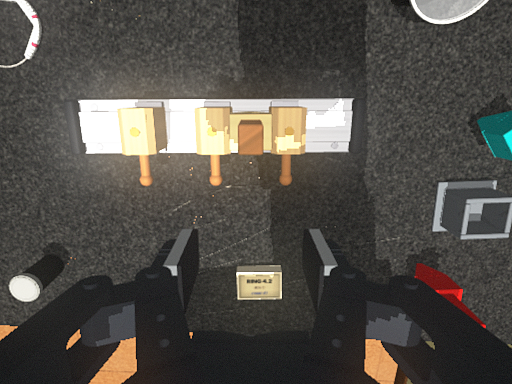

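The spacer stands free and upright at (251,135) between the middle block (213,131) and the right block (289,131). The left block is at (138,132), so the spacing is equal at 75 and 76 px. Handing in.

```bash
python3 -c "
from rig import r
print(r.sign_off())"
```

```text
the job is handed in; nothing more can be done
None
```

The job is handed in: the thick spacer stands let go between the middle and right blocks, both gaps measure about 40 mm in the camera images, and the arm never went near the thin spacer; the sign-off returned no verdict.

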